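# Shift the tapping gearbox past first to second gear and start it

### The arm

A 6-joint arm with a two-finger parallel gripper is mounted at the origin on the work surface. World frame = base frame: x ahead of the robot, y to its left, z up, the work surface at z = 0. Lengths are in m, angles in rad, forces in N, time in s.
With the tool pointing down it reaches from about 0.2 to 0.875 m from the base axis. Payload 3.4 kg.
Tool frame: the origin (TCP) lies between the finger pads; the fingertips stand 25 mm ahead of it and the grasp point (between the pads) lies 6 mm ahead of it (r.nose_length is the z of the fingertips in the tool frame, in m); z points along the fingers, x is the direction in which the jaws open and shut, and the axes are right-handed (so a half turn about z gives the same grasp; the last joint's range is limited). The gripper opens to 94 mm and grips with 3 to 60 N. Pads are 16 mm wide; open, the fingers measure 119 mm over their backs; the gripper's body (75 mm by 177 mm) begins 78 mm behind the grasp point.
Start: joints at [1.212, 0.276, 1.505, -0, 1.361, -0.121], TCP at [0.135, 0.559, 0.23] pointing down, gripper open.
Joint ranges: [-2.89, 2.89], [-0.75, 2.08], [0.22, 2.7], [-1.18, 4.32], [0.11, 2.71], [-2.7, 2.7]. Speed limits (rad/s): [2.57, 2.57, 3.14, 3.14, 3.14, 3.14].

### API

Orientations are given as a unit quaternion [w, x, y, z].
In Python, from plant import r, gripper_to, inverse_kinematics, vision, models, telemetry gives the robot as it stands. Calls block until the motion is done:
- r.move_to(position, orientation): joint-space move of the TCP to a pose.
- r.move_l(position, rot=None, vel=0.15, guard=None): straight line of the TCP; rot=None keeps the orientation; vel is the mean speed in m/s. With guard (N) it stops when the force on the tool has changed by that much, and returns True; else False.
- r.movej(angles): joint-space move.
- gripper_to(opening, f_grip=None): finger opening in m; f_grip is the grip in N (None keeps the last); returns when the fingers have stopped.
- r.hold(seconds).
- inverse_kinematics(position, orientation): joint angles nearest the present ones, or None.
- vision.snapshot(name): name is "side" or "top"; returns the picture (420x560x3 uint8, red, green, blue); there is no depth.
- vision.get_calibration(name): a dict with "fx", "fy", "cx", "cy" (pixels), "D" ([k1, k2, p1, p2, k3] as OpenCV has them; the pictures are not rectified), "position" and "orientation" of the camera in the world. Camera axes: x right, y down, z forward; pixel columns grow to the right and rows downward; lengths in m; the calibration is good to about 2 mm. A picture is of the moment at which its call begins. get_calibration takes no time and is no camera call.
A pose or a line that the arm cannot do raises r.PlanningError and nothing moves.
- r.sign_off(): hands the job in, once; it reports no verdict.
Trained networks look in the newest picture that a camera, given by its name, has taken for a name from the list of things; names that differ only in an ending like _2 or _b are one class to them, and where a whole thing is asked for, a point or a joint stands for the part that bears it (a point fixed in the world has none). Each returns a list of dicts, best first, with "score" (0 to 1); they miss things now and then, are a little off and sometimes report something else, mostly with a low value. They report only what shows in the picture. A call takes as long as a camera call. They do not tell look-alikes from the thing itself.
- models.boxes_of(thing, camera): "at" ([x, y, z] in m, in world coordinates, good to about 4 mm: the middle of the surface that is visible of it).
- models.regions_of(thing, camera): "pixels" (420x560 bool, what is visible of it).
- models.mark_of(thing, camera): "at" ([x, y, z] in m, in world coordinates, good to about 4 mm: a listed point, or the origin of a listed thing).
Readings, each from a call of its own:
- telemetry.current_t(): time.
- telemetry.current_joints(): joint angles.
- telemetry.current_dq(): joint speeds.
- telemetry.current_joint_efforts(): joint torques, N m.
- telemetry.current_ee_pos(): TCP position.
- telemetry.current_tool_rot(): TCP orientation.
- telemetry.current_wrist_force(): force on the tool from outside, world axes, zero at the start.
- telemetry.current_torque(): the same for the moment, N m.
- telemetry.current_opening(): finger opening in m.
Only numpy, scipy, OpenCV 4.12 (cv2) and the standard library are available. Lean on these libraries where they do the work, as an engineer would, in place of code of your own. Each camera call takes 0.05 s, during which the arm holds its last target.

### The job

Put the tapping gearbox in second gear and start it: push the selector paddle on top of the gearbox along its slot, past the click of the first notch, fully home against the second stop, and then press the small start button down and let it come back up. Only push with the fingers: do not pinch the paddle, never press the big mushroom stop button, do not press start before the selector is home, and leave the loose things lying around where they are.

Things in the scene. Friction and masses are not known exactly. Their poses are not given: they have to be found in the camera images.
- gearbox: Grey gearbox fixed to the bench, 150 x 240 mm (its x, y), flat top 100 mm up, foot 170 x 260 x 12 mm. Origin: centre of its underside; z up. The paddle slides along its +y in a slot. A dark motor, diameter 92 mm, sticks out 116 mm on its +x side, a shaft 28 mm on its -x side, both below the top. Notch marks beside the slot at y = -35, 0, +35 mm: parked, first, second gear.
- selector (a joint): Paddle travel along the gearbox's +y, m: 0 parked (y = -35 mm), 0.035 first notch (y = 0), 0.070 second gear at the end stop (y = +35 mm); home is over 0.066. Starts parked, up to 4 mm out. A detent holds it in each place: 5 to 7 N frees it; past halfway it snaps on by itself. Friction 1.5 N; it stays where left. At the end stop the force rises sharply.
- paddle_mid (a point): Centre of the black upright paddle, 141 mm above the bench; moves with it, axes as the gearbox's. The paddle is a flat plate 96 mm wide (gearbox x), 12 mm thick (gearbox y), 50 mm high (116 to 166 mm above the bench), on a short steel stem. Push its -y face; fingers pressing on both flat faces at once count as a pinch.
- start_button (a joint): How far the start button is pressed, in m: 0 up, 0.006 fully down (about 5 N); springs back. Over 0.004 counts as pressed.
- start_button_top (a point): Centre of the top of the small flat black start button, diameter 28 mm, top 72 mm above the bench, 10 mm proud of a steel collar (diameter 44 mm) on a grey box 76 x 76 mm, 50 mm high, fixed to the bench. Press straight down.
- stop_button (a joint): How far the stop button is pressed, in m: 0 up, 0.006 fully down. Never press it.
- stop_top (a point): Centre of the top of the big domed mushroom stop button, 54 mm in diameter, black, on an equal grey box; its top is 86 mm above the bench. The two boxes may stand in either place.
- bush: Loose brass bush, 30 mm in diameter and 30 mm high, standing on the gearbox top near its +y end, beyond the paddle's travel. Origin: centre of its underside. Leave it.
- spray_can: Loose yellow spray can, 64 mm in diameter, 120 mm high, standing on the bench. Origin: centre of its underside. Leave it.
- collar: Loose steel collar lying on the bench, 90 mm in diameter, 30 mm high. Origin: centre of its underside. Leave it.
- spanner: Loose steel spanner lying on the bench, 160 mm long. Origin: middle of its underside. Leave it.
Not all that is in view belongs to the job. Leave any pink or purple look-alike of the part that bears stop_button alone. What is shaped like the part that bears start_button but pink is not meant.

How it is judged:
On the way, in this order (a step that is already met when the one before it is completed fails the run):
1. the selector is fully home at the second stop (value of joint selector above 0.066 m and value of joint start_button below 0.002 m), for 0.2 s.
2. the start button is pressed down with the selector home (value of joint selector above 0.066 m and value of joint start_button above 0.004 m), for 0.05 s.
At the end, for the whole second after the job is handed in: The selector rests at the second stop (travel over 66 of 70 mm), the start button has been pressed (over 4 of 6 mm) after that and is up again (under 1.5 mm), the stop button is up (value of joint selector above 0.066 m and velocity of joint selector between -0.01 and 0.01 m/s and value of joint each of start_button, stop_button below 0.0015 m); the robot touches nothing.
It fails at once if the stop button is pressed (over 2 mm) (value of joint stop_button above 0.002 m).
It fails at once if start is pressed (over 3 mm) before the selector is home (value of joint start_button above 0.003 m and value of joint selector below 0.064 m).
It fails at once if the paddle is pinched: the fingers press on both its faces at once with over 2 N each (contact force between the fingers and selector_c2 above 2 N and contact force between the fingers and selector_c3 above 2 N).
It fails at once if a loose thing is moved or lifted by more than 20 mm (distance of any of bush, spray_can, collar, spanner from where it was at the start of the episode above 0.02 m).
It also fails if it takes over 38 s, if anything falls off the work surface, if the arm or the gripper's body presses on something with over 40 N, if the wrist force passes 120 N, or if a joint passes its speed limit or range.

## Working session

There is one attempt and no reset: what is moved stays moved. The work goes in short steps, each a Python script; the robot and the scene stay as the last script left them, time stands still between calls to the robot, and variables do not carry over. Pictures are saved under pics/ and viewed, and the job is handed in when it is done.

```bash
mkdir -p pics; ls; cat > h.py <<'E'
import numpy as np, cv2
from plant import r, gripper_to, inverse_kinematics, vision, models, telemetry
def snap(cam,name):
    im=vision.snapshot(cam); cv2.imwrite(f'pics/{name}.png',cv2.cvtColor(im,cv2.COLOR_RGB2BGR)); return im
E
python3 - <<'E'
from h import *
np.set_printoptions(precision=4,suppress=True)
for c in ("side","top"):
    snap(c,c+'0'); print(c,vision.get_calibration(c))
    for t in ["gearbox","paddle_mid","start_button_top","stop_top","bush","spray_can","collar","spanner"]:
        print(t,[(np.round(d["at"],4),round(d["score"],2)) for d in models.mark_of(t,c)])
print(telemetry.current_t(),telemetry.current_tool_rot(),r.nose_length)
E
```

```text
pics
side {'fx': 450.13912909513925, 'fy': 450.13912909513925, 'cx': 280.4923377451366, 'cy': 206.90838560096947, 'D': array([0.0461, 0.    , 0.    , 0.    , 0.    ]), 'position': array([0.2152, 0.6923, 0.8008]), 'orientation': array([ 0.0916, -0.1945,  0.8828, -0.4176])}
gearbox [(array([ 0.5442,  0.1991, -0.0023]), 0.69)]
paddle_mid [(array([0.5441, 0.1663, 0.1392]), 0.93)]
start_button_top [(array([ 0.4928, -0.0616,  0.072 ]), 0.66), (array([ 0.4952, -0.2155,  0.0721]), 0.41)]
stop_top [(array([ 0.6585, -0.0232,  0.0841]), 0.83), (array([ 0.6345, -0.1651,  0.086 ]), 0.78), (array([ 0.782 , -0.196 ,  0.0841]), 0.63)]
bush [(array([0.6048, 0.2929, 0.0975]), 0.73), (array([ 0.695 , -0.4218, -0.0027]), 0.72)]
spray_can [(array([ 0.6902, -0.4233, -0.0059]), 0.66)]
collar [(array([ 0.5528, -0.415 ,  0.0046]), 0.73), (array([ 0.367 , -0.2271, -0.0012]), 0.53)]
spanner [(array([ 0.3677, -0.2264,  0.0002]), 0.75)]
top {'fx': 545.6115693327779, 'fy': 545.6115693327779, 'cx': 291.16402354932137, 'cy': 203.16470558999467, 'D': array([-0.1782,  0.    ,  0.    ,  0.    ,  0.    ]), 'position': array([ 0.3101, -0.0668,  1.4484]), 'orientation': array([-0.0602,  0.7052, -0.7033,  0.0671])}
gearbox [(array([0.5511, 0.1992, 0.006 ]), 0.91)]
paddle_mid [(array([0.5486, 0.1673, 0.1447]), 0.76)]
start_button_top [(array([ 0.4938, -0.2128,  0.0692]), 0.65), (array([ 0.499 , -0.0615,  0.0719]), 0.53)]
stop_top [(array([ 0.6303, -0.1646,  0.0867]), 0.78), (array([ 0.7801, -0.196 ,  0.0857]), 0.74), (array([ 0.6592, -0.0187,  0.0878]), 0.56), (array([ 0.3672, -0.2318,  0.0056]), 0.44)]
bush [(array([0.6062, 0.2946, 0.0965]), 0.67), (array([0.5519, 0.1936, 0.0042]), 0.49)]
spray_can [(array([ 0.6952, -0.4194,  0.0006]), 0.59)]
collar [(array([ 0.5468, -0.4112, -0.0022]), 0.91)]
spanner [(array([ 0.3685, -0.2324,  0.0002]), 0.64)]
0.9 [-0.      0.786   0.6183  0.0001] 0.025
```

View pics/side0.png

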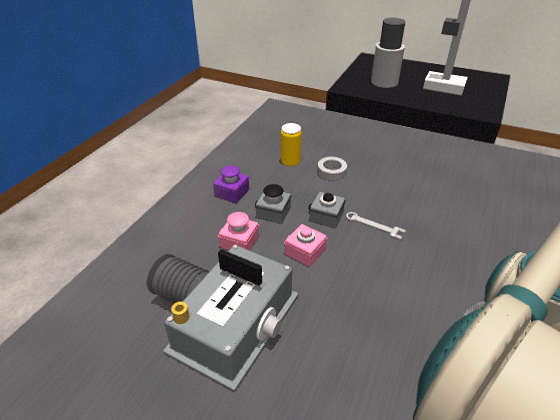

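View pics/top0.png

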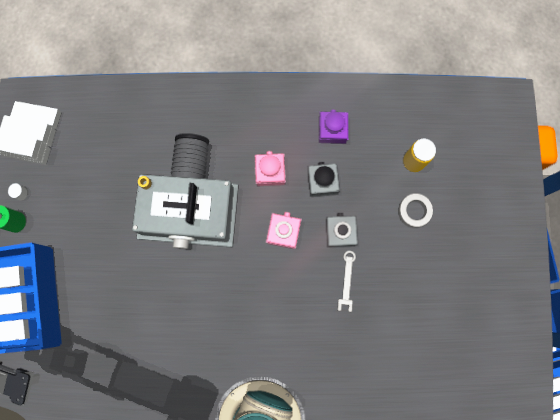

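Side view: the grey start box is at about (328,205) and the grey stop box at (273,203). The pink and purple boxes are look-alikes. The gearbox is at (235,305) with the paddle parked, and the bush is at its far +y end at (180,312). Next I'll measure the gearbox yaw.

```bash
cat >> h.py <<'E'
from scipy.spatial.transform import Rotation as R
def cal(c):
    k=vision.get_calibration(c); K=np.array([[k['fx'],0,k['cx']],[0,k['fy'],k['cy']],[0,0,1]]); q=k['orientation']
    return K,np.array(k['D']),np.array(k['position']),R.from_quat([q[1],q[2],q[3],q[0]]).as_matrix()
def back(c,px,z):
    K,D,p,M=cal(c); u=cv2.undistortPoints(np.array(px,float).reshape(-1,1,2),K,D).reshape(-1,2)
    d=np.c_[u,np.ones(len(u))]@M.T
    return p+d*((z-p[2])/d[:,2])[:,None]
def proj(c,P):
    K,D,p,M=cal(c); return cv2.projectPoints((np.array(P,float)-p)@M,np.zeros(3),np.zeros(3),K,D)[0].reshape(-1,2)
E
python3 - <<'E'
from h import *
im=cv2.imread('pics/top0.png')
cr=im[165:255,120:250]; cv2.imwrite('pics/crop.png',cv2.resize(cr,None,fx=6,fy=6,interpolation=cv2.INTER_CUBIC))
cr=im[150:260,240:370]; 
im=cv2.imread('pics/side0.png')
cr=im[240:380,160:300]; cv2.imwrite('pics/crops.png',cv2.resize(cr,None,fx=4,fy=4,interpolation=cv2.INTER_CUBIC))
E
```

```text
(no output)
```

View pics/crop.png

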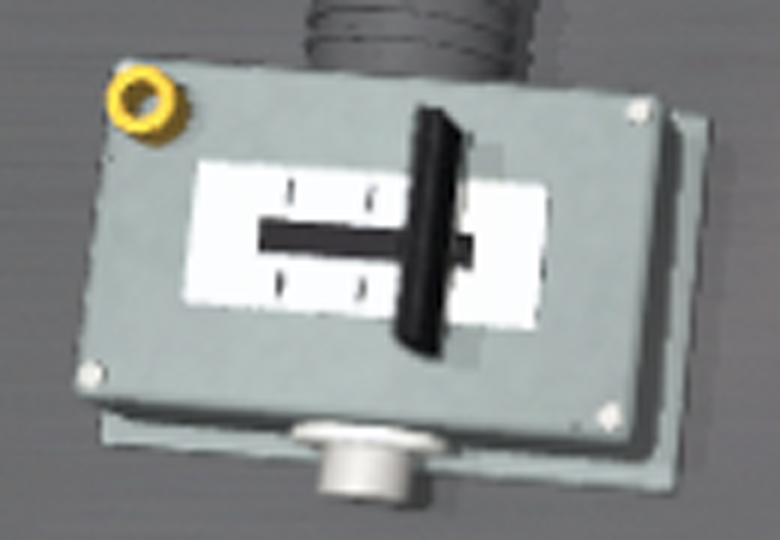

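View pics/crops.png

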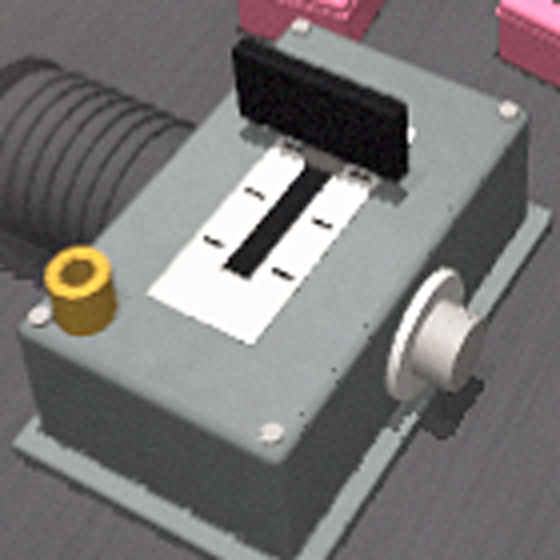

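```bash
python3 - <<'E'
from h import *
np.set_printoptions(precision=4,suppress=True)
def f(c,px,o,s,z=0.1): return back(c,np.array(px)/s+np.array(o),z)
for c,P in (("top",f("top",[(116,60),(662,96),(632,440),(76,400)],(120,165),6)),("top plate",f("top",[(198,160),(548,184),(537,328),(184,303)],(120,165),6)),
   ("side",f("side",[(20,328),(298,15),(528,108),(288,465)],(160,240),4)),("side plate",f("side",[(147,292),(292,135),(375,185),(252,345)],(160,240),4))):
    e=(P[0]+P[3]-P[1]-P[2])[:2]; print(c,P[:,:2].tolist(),P.mean(0),'yaw deg of +y vs world y',np.degrees(np.arctan2(-e[0],e[1])), np.linalg.norm(e)/2)
q=inverse_kinematics
E
```

```text
top [[0.6280223134848537, 0.3100060500554246], [0.6124772473866167, 0.07441804959121907], [0.4663905730317907, 0.08379468786287793], [0.4814599777134905, 0.3196276476285097]] [0.5471 0.197  0.1   ] yaw deg of +y vs world y -3.715618315849101 0.23620698950558036
top plate [[0.5844221205452897, 0.2718896294559545], [0.574448138834762, 0.12171738056942423], [0.5131764687830065, 0.12464825213367135], [0.5229889147064622, 0.27499518188740146]] [0.5488 0.1983 0.1   ] yaw deg of +y vs world y -3.7669638164076167 0.1505849257471773
side [[0.6266082515194398, 0.31416486909792163], [0.6120028166784066, 0.07773547116044455], [0.4674288079858425, 0.08820362529414627], [0.4778741375872625, 0.32445609460498614]] [0.546  0.2011 0.1   ] yaw deg of +y vs world y -3.0336716105643475 0.23667260531402173
side plate [[0.5842776808685338, 0.27240921296884546], [0.5709450142692782, 0.15697583170550322], [0.5163434877668142, 0.16877037232485415], [0.5237320876667729, 0.2775022463409679]] [0.5488 0.2189 0.1   ] yaw deg of +y vs world y -5.2812681125403325 0.1125604643734148
```

```bash
cat >> h.py <<'E'
np.set_printoptions(precision=4,suppress=True)
A=np.radians(-3.7); GC=np.array([0.5475,0.1985])
def gb(x,y,z): return [GC[0]+x*np.cos(A)-y*np.sin(A),GC[1]+x*np.sin(A)+y*np.cos(A),z]
def down(a): return [0,np.cos(a/2),np.sin(a/2),0]
E
python3 - <<'E'
from h import *
for a in (A,A+np.pi,A-np.pi):
    print(a,inverse_kinematics(gb(0,-.085,.30),down(a)),inverse_kinematics([.494,-.214,.2],down(a)))
q=min((inverse_kinematics(gb(0,-.085,.30),down(a)) for a in (A,A+np.pi,A-np.pi)),key=lambda q:abs(np.array(q)-telemetry.current_joints()).max())
p=telemetry.current_ee_pos(); gripper_to(0.0)
r.move_l([p[0],p[1],.30],vel=.25)
r.movej(q); print(telemetry.current_t(),telemetry.current_ee_pos(),telemetry.current_tool_rot(),telemetry.current_opening())
r.move_l(gb(0,-.085,.152),vel=.2,guard=10)
print(telemetry.current_t(),telemetry.current_ee_pos(),telemetry.current_wrist_force())
snap("side","a1");snap("top","a1t")
E
```

```text
-0.0645771823237902 [ 0.0811  0.2128  1.4214 -0.      1.5074  0.1457] [-0.5381  0.2403  1.6329 -0.      1.2684 -0.4735]
3.077015471266003 None [-0.5381  0.2403  1.6329 -0.      1.2684  2.6681]
-3.2061698359135833 None [-0.5381  0.2403  1.6329 -0.      1.2684  2.6681]Traceback (most recent call last):
  File "<stdin>", line 4, in <module>
  File "<stdin>", line 4, in <lambda>
TypeError: unsupported operand type(s) for -: 'NoneType' and 'float'
```

```bash
python3 - <<'E'
from h import *
p=telemetry.current_ee_pos(); gripper_to(0.0)
r.move_l([p[0],p[1],.30],vel=.25)
r.move_to(gb(0,-.085,.30),down(A)); print(telemetry.current_t(),telemetry.current_ee_pos(),telemetry.current_tool_rot(),telemetry.current_opening())
r.move_l(gb(0,-.085,.152),vel=.2,guard=10)
print(telemetry.current_t(),telemetry.current_ee_pos(),telemetry.current_wrist_force())
snap("side","a1");snap("top","a1t")
E
```

```text
4.9 [0.5418 0.1146 0.3   ] [-0.0002  0.9995 -0.0316 -0.    ] 0.0003663752456165634
5.7917 [0.5428 0.114  0.1529] [ 0.3784 -0.7742  1.0038]
```

View pics/a1.png

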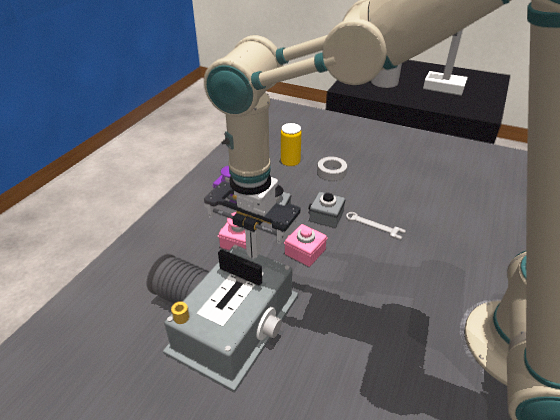

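The closed fingers are at (250,240), directly behind the centre of the paddle at (240,265). Pushing now.

```bash
python3 - <<'E'
from h import *
g=r.move_l(gb(0,.032,.152),vel=.03,guard=18)
p=telemetry.current_ee_pos(); gy=(p[1]-GC[1])*np.cos(A)-(p[0]-GC[0])*np.sin(A)
print(g,telemetry.current_t(),p,'gy',gy,telemetry.current_wrist_force())
r.hold(.3); print(telemetry.current_wrist_force())
snap("side","b1");snap("top","b1t")
print([(d["at"],d["score"]) for c in("side","top") for d in models.mark_of("paddle_mid",c)], gb(0,.035,.141))
E
```

```text
True 9.1917 [0.5485 0.2189 0.1516] gy 0.020455132821537814 [-0.0969 -0.9132 -0.3458]
[-0.6725 -0.3127 -0.4465]
[([0.5493, 0.2333, 0.1376], 0.83)] [np.float64(0.5497586307888536), np.float64(0.2334270466395263), 0.141]
```

View pics/b1.png

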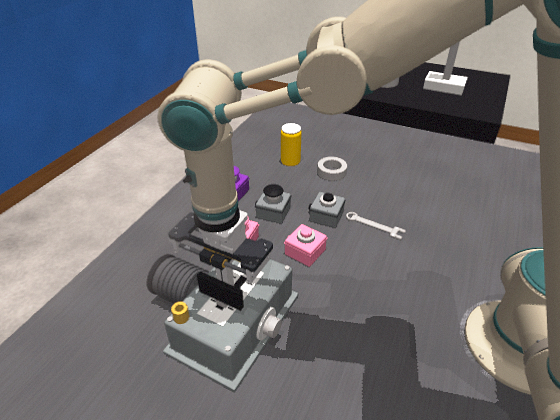

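The paddle is at (222,290). The guard tripped at the predicted end-stop position, and the network puts the paddle at y=0.2333 against 0.2334 expected. I'll push once more to confirm, then back off.

```bash
python3 - <<'E'
from h import *
g=r.move_l(gb(0,.030,.152),vel=.015,guard=20)
p=telemetry.current_ee_pos(); print(g,(p[1]-GC[1])*np.cos(A)-(p[0]-GC[0])*np.sin(A),telemetry.current_wrist_force())
r.hold(.3)
r.move_l(gb(0,-.03,.152),vel=.1)
r.move_l(gb(0,-.06,.26),vel=.25)
r.move_to([.40,-.05,.26],down(A))
a=snap("side","c1");snap("top","c1t")
for t in("paddle_mid","start_button_top","stop_top"):print(t,[(d["at"],d["score"]) for c in("side","top") for d in models.mark_of(t,c)])
for c in("side","top"):print([[*np.argwhere(d["pixels"]).mean(0)[::-1],d["score"]] for d in models.regions_of("start_button",c)])
print(telemetry.current_t())
x=cv2.imread('pics/c1t.png'); y=cv2.imread('pics/c1.png')
cv2.imwrite('pics/c2.png',np.hstack([cv2.resize(x[160:260,125:250],None,fx=3,fy=4),cv2.resize(y[170:380,160:360],None,fx=2,fy=400/210)]))
E
```

```text
True 0.020205943960888293 [-0.1535 -1.4778  0.2851]
paddle_mid [([0.5524, 0.2311, 0.1331], 0.94), ([0.5515, 0.2355, 0.1437], 0.79)]
start_button_top [([0.4935, -0.0629, 0.0707], 0.46), ([0.495, -0.2162, 0.0716], 0.41), ([0.4961, -0.2111, 0.069], 0.57)]
stop_top [([0.6333, -0.1601, 0.087], 0.75), ([0.6597, -0.0263, 0.0857], 0.6), ([0.4947, -0.2132, 0.0737], 0.6), ([0.7812, -0.1939, 0.0829], 0.54), ([0.6046, 0.2881, 0.0964], 0.46), ([0.6341, -0.1647, 0.086], 0.91), ([0.7803, -0.1926, 0.0871], 0.84), ([0.549, -0.4148, -0.0018], 0.54)]
[[np.float64(327.7916666666667), np.float64(196.55555555555554), 0.46]]
[[np.float64(343.1707317073171), np.float64(229.5), 0.43]]
13.225
```

View pics/c2.png

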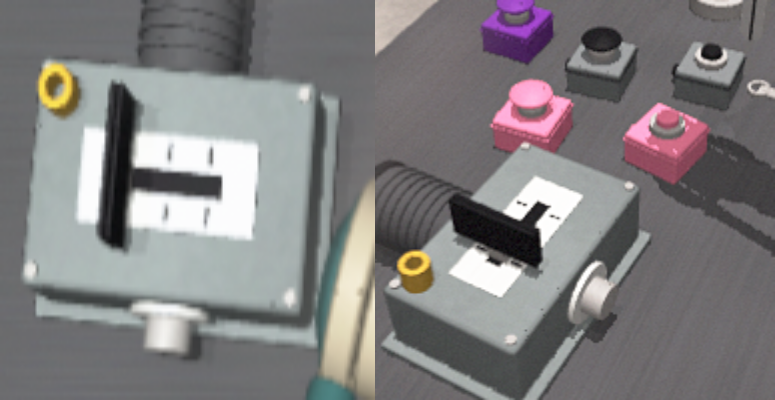

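View pics/c1t.png

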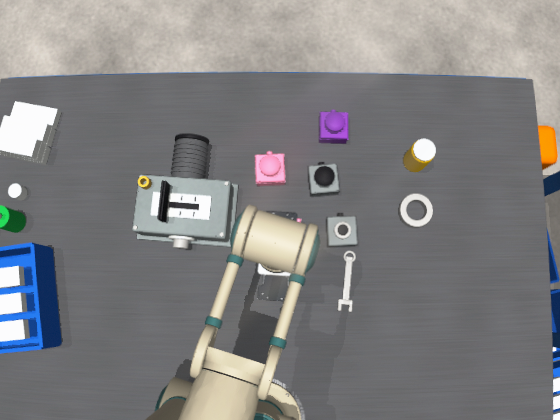

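The paddle is now over the second mark at (163,200) in the top view, and its slot is clear behind it. The real grey start button is at (343,230). Pressing it next.

```bash
python3 - <<'E'
from h import *
print(back("top",[(343.2,229.5)],.072),back("side",[(327.8,196.6)],.072))
P=[.4945,-.2135]
r.move_to([*P,.2],down(A))
r.move_l([*P,.110],vel=.15,guard=8)
r.hold(.2)
f0=telemetry.current_wrist_force()
hit=None
for z in np.arange(.100,.0875,-.001):
    g=r.move_l([*P,z],vel=.02,guard=14)
    f=telemetry.current_wrist_force()-f0
    print(g,round(z,4),telemetry.current_ee_pos(),f,telemetry.current_t())
    if g or f[2]>9: break
r.hold(.2); print(telemetry.current_ee_pos(),telemetry.current_wrist_force()-f0); snap("side","d1")
E
```

```text
[[ 0.4932 -0.2129  0.072 ]] [[ 0.4929 -0.2048  0.072 ]]
False 0.1 [ 0.4945 -0.2135  0.0998] [ 0.123  -0.6547  0.055 ] 15.6333
False 0.099 [ 0.4945 -0.2135  0.099 ] [ 0.4468 -0.5989 -0.1913] 15.8833
False 0.098 [ 0.4945 -0.2135  0.098 ] [ 1.0842 -1.2172  0.2104] 16.1333
False 0.097 [ 0.4947 -0.2136  0.0972] [-0.1486 -0.4628  1.4166] 16.3833
False 0.096 [ 0.4947 -0.2136  0.0961] [ 1.2427 -1.0274  2.5335] 16.6333
False 0.095 [ 0.4947 -0.2136  0.0951] [-0.1353 -0.6222  2.2869] 16.8833
False 0.094 [ 0.4947 -0.2136  0.0941] [ 0.8008 -0.2371  2.8393] 17.1333
False 0.093 [ 0.4947 -0.2136  0.0931] [ 1.6874 -0.7518  3.0808] 17.3833
False 0.092 [ 0.4947 -0.2136  0.0921] [ 0.1877 -0.3535  3.8038] 17.6333
False 0.091 [ 0.4947 -0.2136  0.0912] [-0.7777 -0.1955  4.7375] 17.8833
False 0.09 [ 0.4947 -0.2136  0.0911] [-0.1625  0.1346 10.9754] 18.1333
[ 0.4947 -0.2136  0.0911] [-1.1454 -0.3887 10.4939]
```

View pics/d1.png

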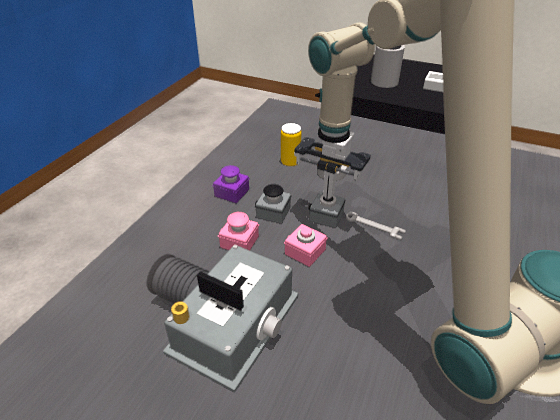

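The fingers are on the grey start box at (328,200). The force rose like a spring to about 5 N over 6 mm, then hit a hard bottom. Now I'll let the button up and check.

```bash
python3 - <<'E'
from h import *
P=[.4945,-.2135]
r.move_l([*P,.24],vel=.12)
r.move_to([.40,-.05,.28],down(A)); r.hold(.3)
snap("side","e1"); snap("top","e1t")
for t in("paddle_mid","start_button_top","bush","spray_can","collar","spanner"):print(t,[(d["at"],d["score"]) for c in("side","top") for d in models.mark_of(t,c)])
print(telemetry.current_t(),telemetry.current_wrist_force())
x=cv2.imread('pics/e1t.png'); y=cv2.imread('pics/e1.png')
cv2.imwrite('pics/e2.png',np.hstack([cv2.resize(x[160:260,125:250],None,fx=3,fy=4),cv2.resize(y[170:380,160:360],None,fx=2,fy=400/210)]))
E
```

```text
paddle_mid [([0.5502, 0.2327, 0.137], 0.6), ([0.551, 0.2321, 0.1416], 0.62), ([0.6035, 0.293, 0.0988], 0.21)]
start_button_top [([0.5514, 0.2328, 0.1386], 0.68), ([0.4921, -0.2158, 0.0728], 0.5), ([0.4919, -0.0625, 0.0736], 0.43), ([0.4928, -0.2121, 0.0711], 0.47)]
bush [([0.6067, 0.2912, 0.0988], 0.9), ([0.604, 0.2939, 0.0998], 0.69)]
spray_can [([0.6959, -0.4199, 0.0011], 0.78)]
collar [([0.5507, -0.4125, 0.0016], 0.88), ([0.5467, 0.1968, -0.0003], 0.68), ([0.5479, -0.4158, -0.002], 0.71)]
spanner [([0.3664, -0.2272, 0.001], 0.78), ([0.3719, -0.2302, 0.0005], 0.71)]
21.575 [0.3654 0.4194 0.1619]
```

View pics/e2.png

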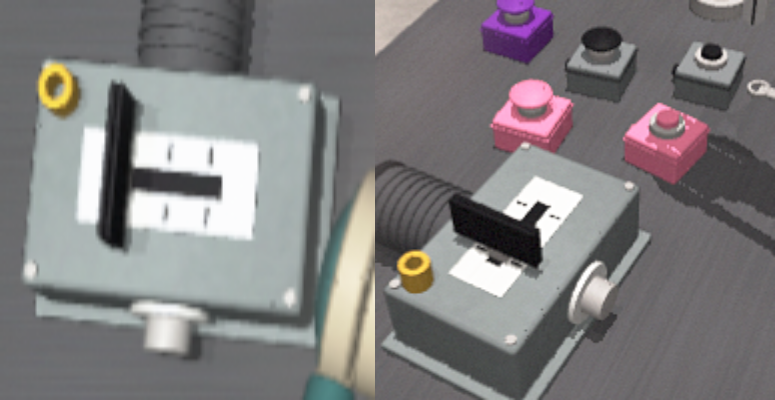

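The paddle hasn't moved from second gear, the start button is up again, and the loose things are where they were.

```bash
python3 -c "
from h import *
r.sign_off()"
```

```text
the job is handed in; nothing more can be done
```

The gearbox is in second gear and started, and I handed the job in at about 21.6 s of the 38 s allowed. No verdict was reported.

- **Selector:** I pushed the paddle's -y face with the closed fingers until the force guard tripped. The fingers were then at gearbox y ≈ 20.5 mm, against about 21 mm expected at the second stop. A second push stopped at the same place. The networks' last reading puts the paddle at y ≈ 0.232–0.233, against 0.2334 expected at the stop. That reading is only good to about 4 mm, so the firm stop is the stronger evidence that it is home.
- **Start button:** I pressed the grey one, not the pink look-alike. The force rose to about 5 N over 6 mm and then hit bottom at about 11 N. After release, the picture and the network (top at 71–73 mm) show it up again.
- **Everything else:** I never went near the stop button. The bush, spray can, collar and spanner read within a few mm of where they started. The arm ended clear of everything, with wrist force near zero.
- **Disagreements:** The networks gave some false or look-alike detections, such as the pink start box and the paddle reported as a start button. I discarded these against the pictures. The side-view region centre for the start button was about 8 mm off in y from the other estimates, so I didn't use it.

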